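Back the sample carousel up one notch

TASK

The sample carousel has been fed one notch too far. Pushing gently with the fingertips, tip the red knob of its ratchet pawl away from the wheel until the pawl lifts out of the teeth and stays open, push the black peg so that the wheel turns backward (clockwise seen from above) by one notch, then push the red knob back so that the pawl drops and lies fully down in that next notch. Leave the two small bottles and the beaker beside it standing where they are.

Things in the scene. Friction and masses are not known exactly. Their poses are not given: they have to be found in the camera images.
- carousel_base: Grey base plate of the carousel, screwed to the bench (it cannot move), 12 mm thick. Origin on the bench surface under the wheel's axis, z up. In this frame the plate spans x -90..90 mm, y -175..95 mm; the pawl stands on the -y side of the wheel. Yaw within 20 degrees. A tall instrument stands to its left (world x over 0.52, y 0.12 to 0.52 m): pass in front of it.
- wheel_centre (a point): Top of the wheel's dark hub, on its vertical axis, 57 mm above the bench. Wheel: steel disc of radius 80 mm, twelve saw teeth on top of its rim from radius 66 mm outward (one notch = 30 degrees; tooth tops 40 mm above the bench). White plate of radius 62 mm on it, top at 45 mm, with six fixed vials with blue caps, tops at 58 mm, all within 38 mm of the axis.
- peg_top (a point): Centre of the top of the black upright peg on the white plate, 54 mm from the wheel's axis: 10 mm thick, from 45 to 95 mm above the bench (16 mm wide collar up to 49 mm). At joint wheel_plate = 0 it lies 80 degrees counter-clockwise from the base's +x axis; it goes round with the wheel. About 2 N along the circle moves it; the wheel stays where it is left.
- wheel_plate (a joint): Turn of the wheel, rad, growing counter-clockwise from above (forward). At 0 a tooth's steep face touches the seated pawl, which blocks turning below 0; it starts at 0.02 to 0.10. With the pawl lifted it can turn backward (values fall). The pawl can lie fully down in the next notch back from about -0.52 to -0.37; turned back farther, its nose lands on the tooth top.
- pawl_hinge (a point): Centre of the pawl's hinge, 55 mm above the bench, at x 0, y -105 mm in the base's frame; hinge axis along the base's x. Two aluminium cheeks beside it reach 64 mm above the bench and span x -22..22 mm. The pawl's arm (11 mm wide, top 59 mm above the bench when down) runs 40 mm from it toward the wheel, at a right angle to the stem: pawl open, it stands up steeply to 88 mm above the bench; a finger drawn back toward the wheel below that closes it again.
- pawl_knob (a point): Centre of the red ball knob, 18 mm across, on the pawl's stem (8 mm thick), 46 mm from the hinge. Pawl down: straight above the hinge, 101 mm above the bench. Pawl open: stem leaning 0.85 rad away from the wheel, knob 35 mm farther to the base's -y and 85 mm above the bench.
- pawl_arm (a joint): Pawl angle, rad: 0 = fully down in a notch, 0.85 = fully open (stop). It grows as the knob goes toward the base's -y, away from the wheel. The nose is clear of the teeth above 0.35. The pawl is weighted: let go below about 0.4 it falls shut, above about 0.5 it falls open and stays. The knob is smooth and rises as it swings back over; moving it takes under 1 N.
- stain_bottle: Loose small white bottle with red cap, 30 mm across, 70 mm tall; origin at the centre of its underside. Bystander.
- beaker: Loose small white plastic beaker, 45 mm across, 54 mm tall; origin at the centre of its underside. Bystander.
- oil_bottle: Loose small amber bottle with black cap, 28 mm across, 66 mm tall; origin at the centre of its underside. Bystander.

How it is judged (in metres and radians):
On the way, in this order (a step that is already met when the one before it is completed fails the run):
1. the pawl is lifted out of the teeth and tipped open, the wheel not yet turned back (value of joint pawl_arm above 0.55 rad and value of joint wheel_plate above -0.1 rad), for 0.2 s.
2. with the pawl open the wheel is turned back by one notch (value of joint pawl_arm above 0.4 rad and value of joint wheel_plate between -0.57 and -0.34 rad), for 0.2 s.
At the end, for the whole second after the job is handed in: The pawl lies fully down (angle below 0.06 rad) in the next notch back, the wheel at rest one notch back (joint between -0.57 and -0.34 rad), nothing else disturbed (value of joint pawl_arm below 0.06 rad and value of joint wheel_plate between -0.57 and -0.34 rad and velocity of joint wheel_plate between -0.05 and 0.05 rad/s); the robot touches nothing.
It fails at once if the carousel is squeezed or pushed hard (over 30 N) instead of gently (contact force between the fingers and carousel_base above 30 N).
It fails at once if the wheel is fed forward by most of a notch (value of joint wheel_plate above 0.4 rad).
It fails at once if the wheel is turned back by more than a notch and a half (value of joint wheel_plate below -0.8 rad).
It fails at once if a bystander is shifted, lifted or carried (more than 25 mm) (distance of any of stain_bottle, beaker, oil_bottle from where it was at the start of the episode above 0.025 m).
It fails at once if a bystander is tipped over (angle between any of stain_bottle, beaker, oil_bottle's own z axis and vertical above 0.5 rad).
It also fails if it takes over 67 s, if anything falls off the work surface, if the arm or the gripper's body presses on something with over 40 N, if the wrist force passes 120 N, or if a joint passes its speed limit or range.

ROBOT

A 6-joint arm with a two-finger parallel gripper is mounted at the origin on a cart in front of the work surface, level with it; the furniture and walls round the work are solid. World frame = base frame: x ahead of the robot, y to its left, z up, the work surface at z = 0. Lengths are in mm, angles in rad, forces in N, time in s.
With the tool pointing down it reaches from about 350 to 875 mm from the base axis. Payload 4.2 kg.
Tool frame: the origin (TCP) lies where the fingers leave the gripper's body, on its centre line; the fingertips stand 73 mm ahead of it and the grasp point (between the pads) lies 54 mm ahead of it; z points along the fingers, y is the direction in which the jaws open and shut (so a half turn about z gives the same grasp; the last joint's range is limited). The gripper opens to 85 mm and grips with 20 to 120 N. Pads are 22 mm wide; open, the fingers measure 114 mm over their backs; the gripper's body (76 mm by 85 mm) begins 54 mm behind the grasp point. The pads swing forward as they close: fully open they stand 13 mm farther back than shut.
Start: joints at [1.482, 0.385, 0.008, 0, -1.194, -0.259], TCP at [212.986, 587.568, 303.912] pointing down, gripper open.
Joint ranges: [-3.14, 3.14], [-1.21, 2.06], [-1.07, 1.41], [-3.16, 2.05], [-2.99, -0.16], [-3.1, 3.1]. Speed limits (rad/s): [2.79, 2.79, 3.14, 3.14, 3.14, 3.14].

INTERFACE

Orientations are given as a unit quaternion [x, y, z, w].
In Python, from bench import arm gives the robot as it stands.
- The arm moves only by the tool apply_moves, never from a script. Its argument "increments" is a list that holds one entry, the list of rows, each a list of 7 numbers: the shift along the tool's x, y, z scaled (see below), then the turn, a rotation vector about the tool's x, y, z scaled (see below), then the gripper's target within -1 to 1 (fully open at 1, half-way at 0, shut at -1). A call has 1 to 10 rows; each row is the pose to reach, as a shift and turn from the pose commanded when the call began, along the tool's axes at that moment; what a row does not reach only later rows make up. The controller multiplies each number of a shift by 100 mm and each number of a turn by 0.5 rad. A row lasts 1/10 s, in which the tool goes at most 50 mm and 8.59 degrees, less where a joint would pass 70% of its speed; a pose out of reach is approached as far as the arm can. A call with a number of a shift or a turn outside -1 to 1 is refused whole. A call with a gripper value outside its range is refused whole. The fingers move at their own pace and stop on an object; the grip force is fixed at half the most. Time passes only in rows, so rows that repeat a pose let the fingers close. It gives the time, the measured TCP pose, the force and the opening at its end, in the units of the state.
- arm.read_state(): the state, without advancing time (a new reading comes with each control period).
- arm.get_image(name): name is "scene" or "side" or "wrist"; returns a dict with "img" (384x512x3 uint8, red, green, blue), "fx", "fy", "cx", "cy" (pixels), "k1" (the pictures are not rectified: a ray, as slopes to the right and down, at radius r is drawn at 1 + k1 r^2 times it, then the intrinsics apply), "pose" (4x4, takes a point from camera to world coordinates). Camera axes: x right, y up, looking along -z (the intrinsics and any distortion apply to the point x, -y, -z); pixel columns grow to the right and rows downward; lengths in mm; the calibration is good to about 2 mm. A picture is of the moment at which its call begins. There is no depth.
- arm.job_done(): hands the job in, once; it reports no verdict.
Trained networks look in a picture, given as the dict that the camera call returned (one of the last four; its "shot" number tells which), for a name from the list of things; names that differ only in an ending like _2 or _b are one class to them, and where a whole thing is asked for, a point or a joint stands for the part that bears it (a point fixed in the world has none). Each returns a list of dicts, best first, with "conf" (0 to 1); they miss things now and then, are a little off and sometimes report something else, mostly with a low value. They report only what shows in the picture. A call takes as long as a camera call.
- arm.outline_of(label, picture): "pixels" (384x512 bool, what is visible of it) and "box" ([centre column, centre row, width, height] in pixels, round what is visible of it).
- arm.mark_of(label, picture): "at" ([column, row] in pixels: a listed point, or the origin of a listed thing).
The state is a dict: "clock": time; "joints": joint angles; "joint_vel": joint speeds; "joint_efforts": joint torques, N m; "position": TCP position; "ee_rot": TCP orientation; "contact_force": force on the tool from outside, world axes, zero at the start; "wrist_torque": the same for the moment, N m; "gripper_width": finger opening in mm.
Only numpy, scipy, OpenCV 4.12 (cv2) and the standard library are available. Lean on these libraries where they do the work, as an engineer would, in place of code of your own. Each camera call takes 0.05 s, during which the arm holds its last target.

## Working session

There is one attempt and no reset: what is moved stays moved. The work goes in short steps, Python scripts to look and compute and a tool call to move; the robot and the scene stay as the last step left them, time stands still between calls to the robot, and variables do not carry over. Pictures are saved under pics/ and viewed, and the job is handed in when it is done.

Besides the shell and the picture viewer there is one more tool, called after ">>>" as name([rows], argument=value, ...), one row to a line, values as JSON. apply_moves: Moves the arm, as the interface text tells. Shifts and turns lie within -1 to 1; 1 stands for 100 mm of shift or 0.5 rad of turn. Its arguments: {"type":"object","properties":{"increments":{"type":"array"}},"required":["increments"]}

```bash
mkdir -p pics; ls; cat > h.py <<'E'
import numpy as np, cv2
from bench import arm
from scipy.spatial.transform import Rotation as R
def ray(p,uv):
    d=np.array([(uv[0]-p['cx'])/p['fx'],(uv[1]-p['cy'])/p['fy']])
    u=d.copy()
    for _ in range(30): u=d/(1+p['k1']*(u@u))
    T=np.array(p['pose']); v=T[:3,:3]@np.array([u[0],-u[1],-1]); return T[:3,3],v/np.linalg.norm(v)
def atz(p,uv,z):
    o,v=ray(p,uv); return o+v*(z-o[2])/v[2]
def tri(rs):
    A=np.zeros((3,3));b=np.zeros(3)
    for o,v in rs:
        M=np.eye(3)-np.outer(v,v);A+=M;b+=M@o
    return np.linalg.solve(A,b)
def proj(p,X):
    T=np.array(p['pose']); c=T[:3,:3].T@(np.array(X)-T[:3,3]); u=np.array([c[0],-c[1]])/-c[2]; u=u*(1+p['k1']*(u@u))
    return np.array([p['fx']*u[0]+p['cx'],p['fy']*u[1]+p['cy']])
def save(p,n,s=1.5):
    cv2.imwrite('pics/'+n+'.png',cv2.resize(p['img'][:,:,::-1],None,fx=s,fy=s))
E
python3 - <<'E'
from h import *
np.set_printoptions(precision=1,suppress=True)
s=arm.read_state();print(s)
for n in ['scene','side','wrist']:
    p=arm.get_image(n);save(p,n+'0')
    print(n,np.array(p['pose']),p['fx'],p['k1'])
    for l,z in [('carousel_base',0),('wheel_centre',57),('peg_top',95),('pawl_hinge',55),('pawl_knob',101),('stain_bottle',0),('beaker',0),('oil_bottle',0)]:
        for m in arm.mark_of(l,p)[:2]: print(l,np.array(m['at']),round(m['conf'],2),atz(p,m['at'],z))
E
```

```text
pics
{'clock': 0.0, 'joints': array([ 1.5,  0.4,  0. , -0. , -1.2, -0.3]), 'joint_vel': array([-0., -0.,  0., -0.,  0., -0.]), 'joint_efforts': array([  0. , -39.2,  18.8,   4.2,  -0. ,  -0. ]), 'position': array([212.8, 587.2, 302.8]), 'ee_rot': array([ 1. , -0.2, -0. ,  0. ]), 'contact_force': array([-0.2,  0.2, -0.3]), 'wrist_torque': array([-0. , -0. ,  0.1]), 'gripper_width': 85.25902604050907}
scene [[   0.8    0.4   -0.5  168.2]
 [  -0.6    0.5   -0.6 -556. ]
 [  -0.     0.7    0.7  666.8]
 [   0.     0.     0.     1. ]] 409.22632434992755 -0.02639505958907288
carousel_base [257.5 249.9] 0.87 [ 505.9 -122.5    0. ]
wheel_centre [254.9 230.4] 0.61 [ 504.1 -117.1   57. ]
peg_top [236.9 203.1] 0.87 [500.7 -63.9  95. ]
pawl_hinge [304.6 251.5] 0.68 [ 545.3 -217.9   55. ]
pawl_knob [303.2 251.2] 0.74 [ 515.5 -241.3  101. ]
pawl_knob [304.8 233.5] 0.64 [ 546.4 -212.8  101. ]
stain_bottle [216.2 283.3] 0.76 [ 391.8 -137.     0. ]
beaker [205.  226.9] 0.92 [456.4   1.5   0. ]
beaker [213. 284.] 0.25 [ 386.1 -134.4    0. ]
oil_bottle [299.8 215.7] 0.57 [ 642.2 -105.2    0. ]
oil_bottle [254.6 248.7] 0.42 [ 503.2 -116.1    0. ]
side [[   0.9    0.2   -0.2  353.4]
 [  -0.3    0.6   -0.7 -677.3]
 [  -0.     0.8    0.6  625.6]
 [   0.     0.     0.     1. ]] 429.0810452760739 -0.08741266424649514
carousel_base [236.9 243. ] 0.9 [ 507.3 -114.4    0. ]
wheel_centre [240.  223.8] 0.56 [ 513.9 -120.8   57. ]
peg_top [224.6 193.5] 0.96 [501.3 -69.5  95. ]
pawl_hinge [272.2 253.9] 0.92 [ 544.  -210.3   55. ]
pawl_knob [274.  241.1] 0.78 [ 541.8 -222.7  101. ]
pawl_knob [226.  196.8] 0.73 [499.4 -86.4 101. ]
stain_bottle [181. 265.] 0.77 [ 390.4 -131.6    0. ]
beaker [198.4 213.9] 0.63 [456.   -5.3   0. ]
oil_bottle [297.6 227.4] 0.56 [ 637.5 -116.5    0. ]
wrist [[ -0.3   0.9   0.3 291.1]
 [ -0.9  -0.3  -0.1 560.5]
 [  0.   -0.3   0.9 373.2]
 [  0.    0.    0.    1. ]] 302.9802012965412 0.010036676266952657
```

View pics/scene0.png

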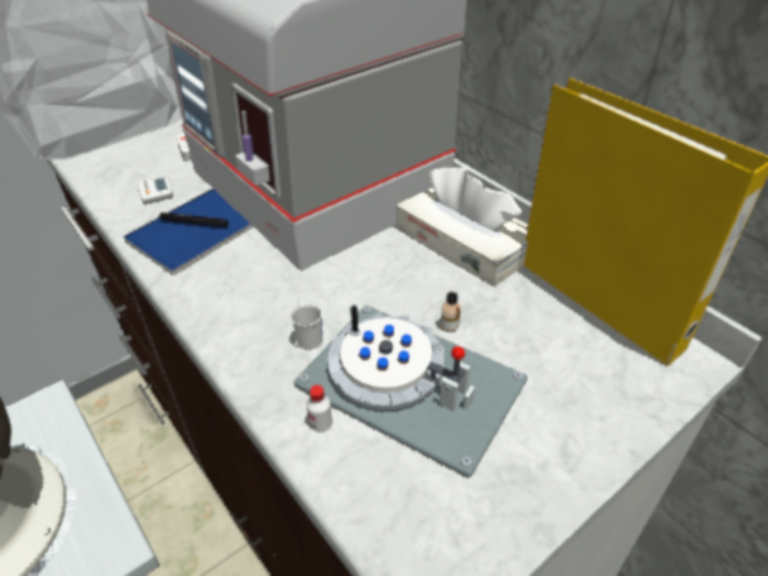

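View pics/side0.png

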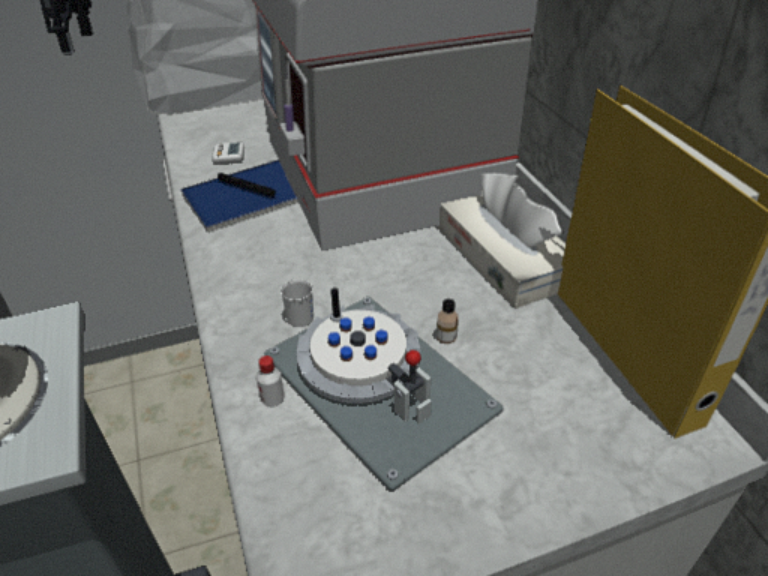

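Both views show the carousel. In the scene view the knob is at about (305,235) and the peg at about (236,205), in raw pixels. The beaker and red-capped bottle stand on the near side, and the amber bottle is behind. Next I'll fit the base pose jointly.

```bash
cat >> h.py <<'E'
from scipy.optimize import least_squares
def model(q):
    x,y,yaw,w=q[:4]; c,s=np.cos(yaw),np.sin(yaw)
    f=lambda a:np.array([x+c*a[0]-s*a[1],y+s*a[0]+c*a[1],a[2]])
    th=np.radians(80)+w; a=q[4] if len(q)>4 else 0.
    return dict(f=f,carousel_base=f((0,0,0)),wheel_centre=f((0,0,57)),pawl_hinge=f((0,-105,55)),peg_top=f((54*np.cos(th),54*np.sin(th),95)),pawl_knob=f((0,-105-46*np.sin(a),55+46*np.cos(a))))
def redblob(p,near):
    h=cv2.cvtColor(p['img'],cv2.COLOR_RGB2HSV); m=(((h[...,0]<8)|(h[...,0]>172))&(h[...,1]>150)&(h[...,2]>70)).astype('uint8')
    n,l,st,ce=cv2.connectedComponentsWithStats(m)
    k=[(np.hypot(*(ce[i]-near)),i) for i in range(1,n) if st[i,4]>15]
    return (ce[min(k)[1]],st[min(k)[1],4]) if k else None
E
python3 - <<'E'
from h import *
np.set_printoptions(precision=2,suppress=True)
obs=[]
P={}
for n,near in [('scene',(305,234)),('side',(276,239))]:
    p=arm.get_image(n);P[n]=p
    for l in ['carousel_base','wheel_centre','pawl_hinge','peg_top']:
        m=arm.mark_of(l,p)
        if m: obs.append((p,l,np.array(m[0]['at']),1.0 if l!='pawl_hinge' else .6))
    b=redblob(p,np.array(near));print(b);obs.append((p,'pawl_knob',b[0],2.))
    for l in ['stain_bottle','beaker','oil_bottle']:
        o=arm.outline_of(l,p); print(n,l,[ (np.array(k['box']),round(k['conf'],2)) for k in o[:1]])
def res(q): 
    M=model(q); return np.concatenate([w*(proj(p,M[l])-u) for p,l,u,w in obs])
r=least_squares(res,[508,-119,.35,.05],loss='soft_l1');print(r.x)
M=model(r.x)
for p,l,u,w in obs: print(l,u,proj(p,M[l])-u)
for l in ['peg_top','pawl_knob','pawl_hinge']:print(l,M[l])
for n,p in P.items():
    im=cv2.resize(p['img'][:,:,::-1],None,fx=3,fy=3)
    def pt(X,c=(0,255,0)): 
        u=proj(p,X)*3+1; cv2.circle(im,(int(u[0]),int(u[1])),2,c,-1)
    f=M['f']
    for t in np.linspace(0,2*np.pi,60): pt(f((62*np.cos(t),62*np.sin(t),45))); pt(f((80*np.cos(t),80*np.sin(t),40)),(255,0,255))
    for a in np.linspace(-90,90,20): pt(f((a,-175,12)),(0,255,255));pt(f((a,95,12)),(0,255,255))
    for a in np.linspace(-175,95,30): pt(f((-90,a,12)),(0,255,255));pt(f((90,a,12)),(0,255,255))
    pt(M['pawl_knob'],(255,255,0));pt(M['peg_top'],(0,0,255))
    u=proj(p,M['wheel_centre'])*3; x0=int(u[0]-330);y0=int(u[1]-260)
    cv2.imwrite(f'pics/ov_{n}.png',im[y0:y0+590,x0:x0+780])
E
```

```text
(array([305.07, 235.02]), np.int32(55))
scene stain_bottle [(array([212.8, 274.2,  13.7,  34.5]), 0.81)]
scene beaker [(array([203.4, 218.7,  22.7,  29.2]), 0.76)]
scene oil_bottle [(array([301.7, 209.4,  10.4,  26.1]), 0.79)]
(array([274.94, 237.96]), np.int32(70))
side stain_bottle [(array([181.4, 255.4,  15.2,  32.1]), 0.7)]
side beaker [(array([197.8, 204.3,  21.3,  30.3]), 0.79)]
side oil_bottle [(array([297.9, 212.3,  18.9,  29. ]), 0.76)]
[ 508.22 -117.94    0.36   -0.1 ]
carousel_base [257.  248.1] [ 0.04 -0.05]
wheel_centre [255.6 227.4] [1.15 2.27]
pawl_hinge [303.5 253.2] [ 0.46 -2.25]
peg_top [238.5 203.2] [-0.36 -0.66]
pawl_knob [305.07 235.02] [ 0.56 -0.14]
carousel_base [236.4 243.6] [1.49 0.54]
wheel_centre [240.1 225.3] [-3.44 -1.76]
pawl_hinge [277.1 255.6] [-3.    0.46]
peg_top [224.9 191.3] [0.06 0.22]
pawl_knob [274.94 237.96] [-0.43 -0.07]
peg_top [503.63 -64.14  95.  ]
pawl_knob [ 545.29 -216.18  101.  ]
pawl_hinge [ 545.29 -216.18   55.  ]
```

View pics/ov_scene.png

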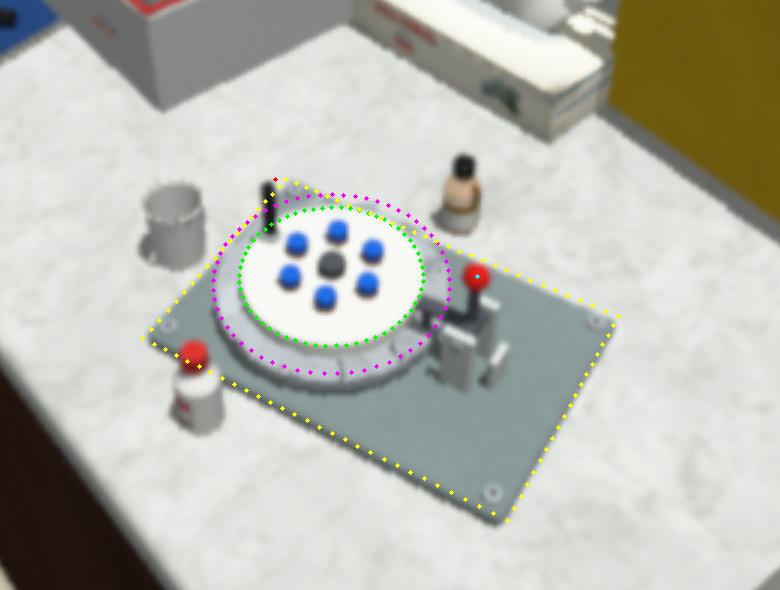

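View pics/ov_side.png

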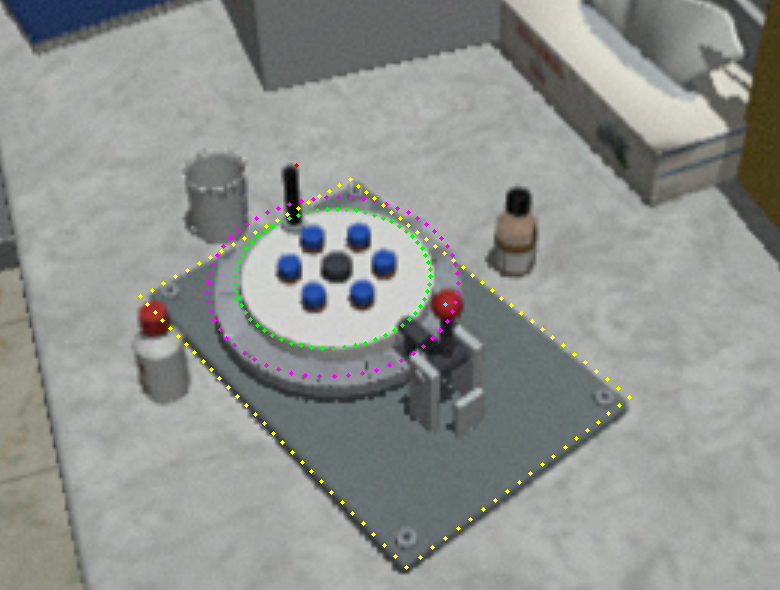

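```bash
python3 - <<'E'
from h import *
np.set_printoptions(precision=4,suppress=True)
s=arm.read_state();print(s['ee_rot'],R.from_quat(s['ee_rot']).as_matrix(),s['clock'])
# refine with peg / caps
for n in ['scene','side']:
    p=arm.get_image(n)
    h=cv2.cvtColor(p['img'],cv2.COLOR_RGB2HSV)
    m=((h[...,0]>100)&(h[...,0]<130)&(h[...,1]>150)&(h[...,2]>60)).astype('uint8')
    nn,l,st,ce=cv2.connectedComponentsWithStats(m)
    c=[ce[i] for i in range(1,nn) if 8<st[i,4]<80 and 150<ce[i][1]<260 and 200<ce[i][0]<300]
    W=np.array([atz(p,u,56)[:2] for u in c]);print(n,len(c),W.mean(0));d=W-W.mean(0);print(np.hypot(*d.T),np.degrees(np.arctan2(d[:,1],d[:,0])))
    u=arm.outline_of('peg_top',p); 
    for k in u[:2]: print(k['conf'],k['box'])
E
```

```text
[ 0.9849 -0.173  -0.      0.    ] [[ 0.9401 -0.3408 -0.    ]
 [-0.3408 -0.9401 -0.    ]
 [-0.      0.     -1.    ]] 2.15
scene 6 [ 507.9329 -118.5278]
[29.9791 29.9081 29.8168 29.746  29.7464 29.7921] [  42.9204  103.4018  -16.3299  164.3226  -76.6266 -137.2483]
0.67 [255.8, 239.3, 76.8, 72.1]
side 6 [ 510.3121 -120.4726]
[29.9499 29.9075 29.812  29.8138 29.8586 29.8124] [ 103.9452   43.3308  -16.7631  163.4333  -76.1661 -136.5569]
0.93 [239.6, 230.5, 82.1, 72.6]
```

```bash
python3 - <<'E'
from h import *
p=arm.get_image('scene');q=arm.get_image('side')
a=cv2.resize(p['img'][180:240,200:270,::-1],None,fx=6,fy=6,interpolation=0)
b=cv2.resize(q['img'][180:240,190:260,::-1],None,fx=6,fy=6,interpolation=0)
cv2.imwrite('pics/peg.png',np.hstack([a[:, :390],b[:, :390]]))
E
```

```text
(no output)
```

View pics/peg.png

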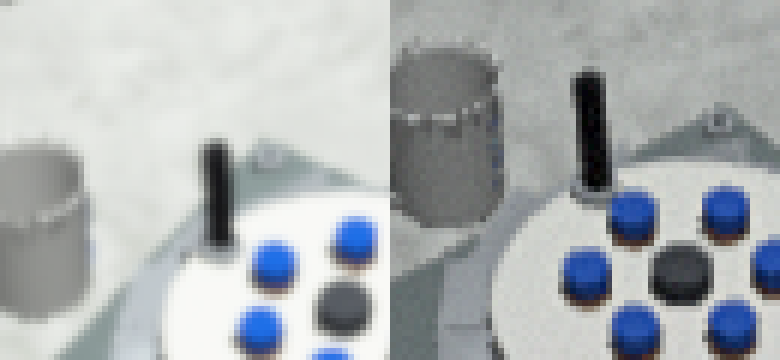

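```bash
python3 - <<'E'
from h import *
np.set_printoptions(precision=2,suppress=True)
p=arm.get_image('scene');q=arm.get_image('side')
up,uq=(235.7,204.2),(223.3,192.8)
print(atz(p,up,95),atz(q,uq,95),tri([ray(p,up),ray(q,uq)]))
bp=redblob(p,np.array((305,234)))[0];bq=redblob(q,np.array((275,238)))[0]
print(atz(p,bp,101),atz(q,bq,101),tri([ray(p,bp),ray(q,bq)]))
C=np.array([509.1,-119.5]);
K=(atz(p,bp,101)+atz(q,bq,101))[:2]/2; P=(atz(p,up,95)+atz(q,uq,95))[:2]/2
print(np.linalg.norm(K-C),np.linalg.norm(P-C)); yaw=np.arctan2(*(K-C)*[1,-1]);print(yaw, np.arctan2(*(P-C)[::-1])-yaw-np.radians(80))
E
```

```text
[496.99 -64.9   95.  ] [499.57 -66.65  95.  ] [501.53 -58.17  87.41]
[ 544.24 -215.78  101.  ] [ 545.79 -216.56  101.  ] [ 547.18 -213.11   96.84]
103.12540522169536 54.80259672384513
0.3557407637409816 0.017539972046614727
```

>>> apply_moves([
  [[0.5,0.6,0,0,0,0,-1],[0.8,0.9,0,0,0,0,-1],[0.8,0.9,0,0,0,0,-1]],
])

```text
clock: 2.85
position: [258.2, 472.4, 304.0]
ee_rot: [0.985, -0.174, -0.0, 0.001]
contact_force: [0.4, 0.8, 0.3]
gripper_width: 43.6
```

>>> apply_moves([
  [[0.8,0.9,0,0,0,0,-1],[0.8,0.9,0,0,0,0,-1],[0.8,0.9,0,0,0,0,-1]],
])

```text
clock: 3.15
position: [302.5, 360.4, 304.2]
ee_rot: [0.985, -0.174, -0.0, 0.0]
contact_force: [-0.0, -0.9, 0.4]
gripper_width: 0.2
```

>>> apply_moves([
  [[0.8,0.9,0,0,0,0,-1],[0.8,0.9,0,0,0,0,-1],[0.8,0.9,0,0,0,0,-1]],
])

```text
clock: 3.45
position: [346.9, 249.1, 304.2]
ee_rot: [0.985, -0.174, -0.0, -0.0]
contact_force: [0.4, 0.5, -0.1]
gripper_width: -0.1
```

>>> apply_moves([
  [[0.8,0.9,0,0,0,0,-1],[0.8,0.9,0,0,0,0,-1],[0.8,0.9,0,0,0,0,-1]],
])

```text
clock: 3.75
position: [391.6, 137.5, 304.2]
ee_rot: [0.985, -0.174, 0.0, -0.0]
contact_force: [-0.3, -0.5, 0.1]
gripper_width: 0.1
```

>>> apply_moves([
  [[0.8,0.9,0,0,0,0,-1],[0.8,0.9,0,0,0,0,-1],[0.8,0.9,0,0,0,0,-1]],
])

```text
clock: 4.05
position: [436.6, 25.6, 304.1]
ee_rot: [0.985, -0.175, 0.0, 0.0]
contact_force: [-0.0, 0.6, 0.0]
gripper_width: 0.1
```

>>> apply_moves([
  [[0.8,0.8,0,0,0,0.9,-1],[0.8,0.8,0,0,0,0.9,-1],[0.8,0.8,0,0,0,0.9,-1],[0.8,0.8,0,0,0,0.9,-1]],
])

```text
clock: 4.45
position: [484.5, -76.0, 303.5]
ee_rot: [0.921, -0.39, -0.0, 0.0]
contact_force: [0.7, 0.4, -1.0]
gripper_width: -0.0
```

```bash
cat >> h.py <<'E'
def rel(target,yawdeg=None):
    s=arm.read_state();M=R.from_quat(s['ee_rot']).as_matrix(); a=np.degrees(np.arctan2(M[1,0],M[0,0]))
    d=M.T@(np.array(target)-s['position'])/100
    print('pos',np.round(s['position'],1),'yaw',round(a,2),'shift',np.round(d,3),'turn',None if yawdeg is None else round(-np.radians(yawdeg-a)/.5,3),'F',np.round(s['contact_force'],1),'t',round(s['clock'],2),'j',np.round(s['joints'],2))
E
python3 -c "
from h import *
rel((533,-183,200),-69.6)"
```

```text
pos [484.5 -76.  303.5] yaw -45.97 shift [1.106 0.395 1.035] turn 0.825 F [ 0.7  0.4 -1. ] t 4.45 j [ 0.18  0.16 -0.31  0.   -1.1   0.59]
```

>>> apply_moves([
  [[0.98,0.4,0.9,0,0,0.82,-1],[0.98,0.4,0.9,0,0,0.82,-1],[0.98,0.4,0.9,0,0,0.82,-1],[0.98,0.4,0.9,0,0,0.82,-1],[0.98,0.4,0.9,0,0,0.82,-1]],
])

```text
clock: 4.95
position: [523.4, -172.0, 213.4]
ee_rot: [0.824, -0.567, -0.001, 0.0]
contact_force: [-0.0, 0.9, 0.2]
gripper_width: -0.3
```

```bash
python3 -c "
from h import *
p=arm.get_image('scene');save(p,'s1');p=arm.get_image('side');save(p,'d1')
rel((533,-183,160),-69.6)"
```

```text
pos [ 523.8 -171.3  215.1] yaw -69.01 shift [ 0.141 -0.043  0.551] turn 0.021 F [ 0.  -0.1 -0.2] t 5.05 j [-0.02  0.34 -0.3   0.   -0.93  0.39]
```

View pics/d1.png

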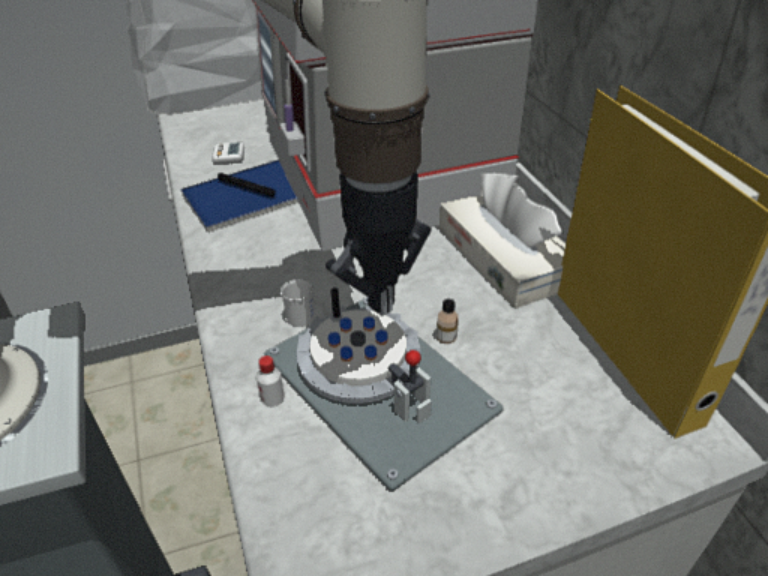

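View pics/s1.png

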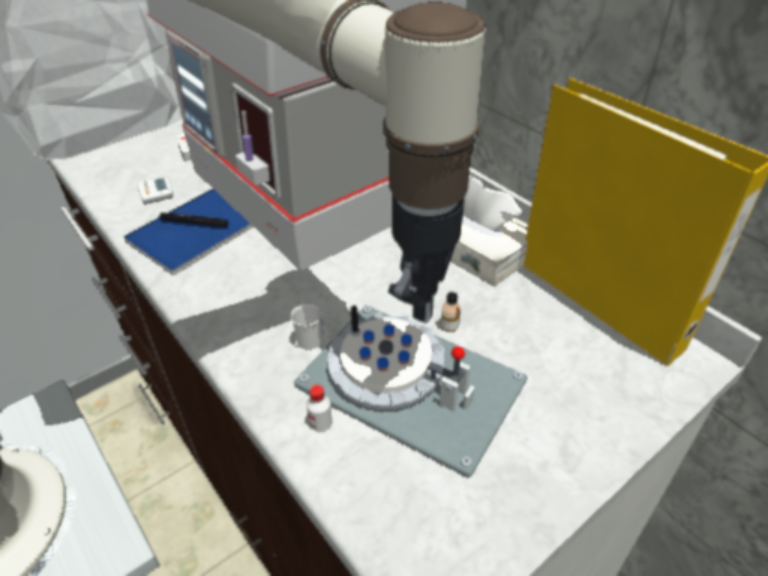

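>>> apply_moves([
  [[0.12,-0.04,0.25,0,0,0.02,-1],[0.12,-0.04,0.54,0,0,0.02,-1],[0.12,-0.04,0.54,0,0,0.02,-1],[0.12,-0.04,0.54,0,0,0.02,-1]],
])

```text
clock: 5.45
position: [531.9, -181.4, 161.3]
ee_rot: [0.821, -0.571, 0.001, -0.0]
contact_force: [0.5, -0.3, 0.2]
gripper_width: 0.1
```

```bash
python3 -c "
from h import *
p=arm.get_image('scene');q=arm.get_image('side')
rel((533,-183,160),-69.6)
for n,a in [('s2',p),('d2',q)]:
    u=proj(a,(540,-200,90)); x,y=int(u[0]),int(u[1]); cv2.imwrite('pics/%s.png'%n,cv2.resize(a['img'][y-65:y+65,x-65:x+65,::-1],None,fx=4.5,fy=4.5))
    print(n,x-65,y-65,proj(a,(532,-182,88)))
"
```

```text
pos [ 532.5 -181.7  162.2] yaw -69.66 shift [ 0.014 -0.     0.022] turn -0.002 F [-0.3  0.9 -0.1] t 5.55 j [-0.04  0.42 -0.33  0.   -0.81  0.4 ]
s2 232 170 [287.53390819 232.24033758]
d2 203 171 [260.09606739 231.64093355]
```

View pics/d2.png

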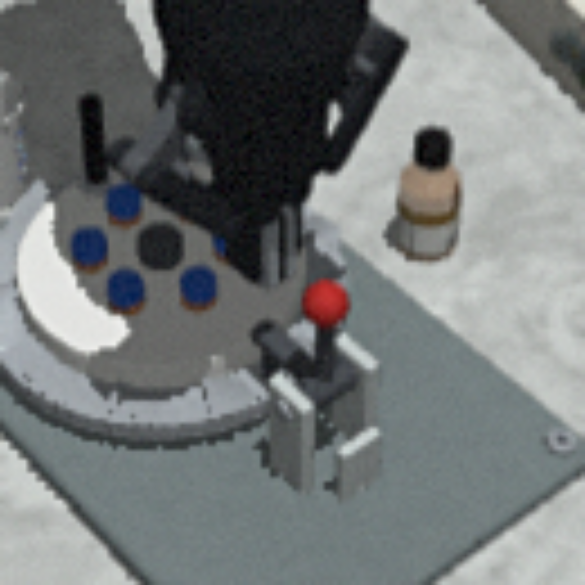

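View pics/s2.png

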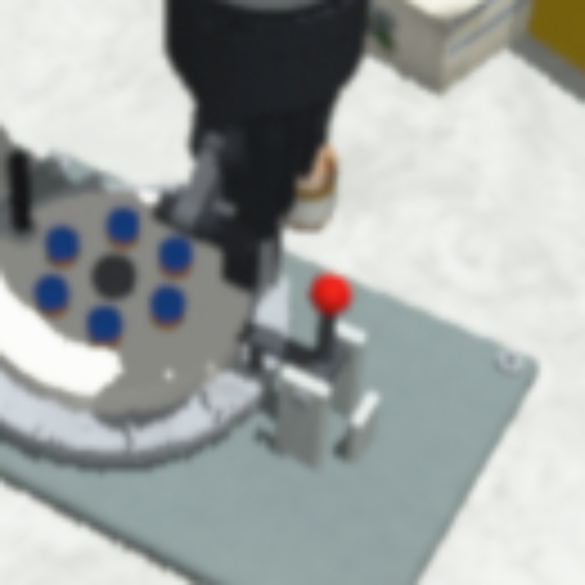

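>>> apply_moves([
  [[0.06,0,0.03,0,0,0,-1],[0.11,0,0.05,0,0,0,-1],[0.15,0,0.05,0,0,0,-1],[0.18,0,0.05,0,0,0,-1],[0.21,0,0.05,0,0,0,-1],[0.24,0,0.06,0,0,0,-1],[0.27,0,0.06,0,0,0,-1],[0.3,0,0.06,0,0,0,-1],[0.33,0,0.06,0,0,0,-1],[0.33,0,0.06,0,0,0,-1]],
])

```text
clock: 6.55
position: [543.0, -213.5, 153.9]
ee_rot: [0.82, -0.572, 0.0, -0.0]
contact_force: [-0.0, 0.0, -1.0]
gripper_width: -0.3
```

```bash
cat >> h.py <<'E'
def look(t,C=(540,-200,90),s=4.5,w=65):
    L=[]
    for n in ['scene','side']:
        a=arm.get_image(n)
        u=proj(a,C); x,y=int(u[0]),int(u[1]); L.append(cv2.resize(a['img'][y-w:y+w,x-w:x+w,::-1],(390,390)))
    cv2.imwrite('pics/%s.png'%t,np.hstack(L))
E
python3 -c "
from h import *
look('p3');rel((533,-183,160),-69.6)"
```

```text
pos [ 542.8 -213.2  153.9] yaw -69.78 shift [-0.318 -0.012 -0.061] turn -0.006 F [ 0.6 -1.1  0.2] t 6.65 j [-0.1   0.46 -0.29  0.   -0.82  0.45]
```

View pics/p3.png

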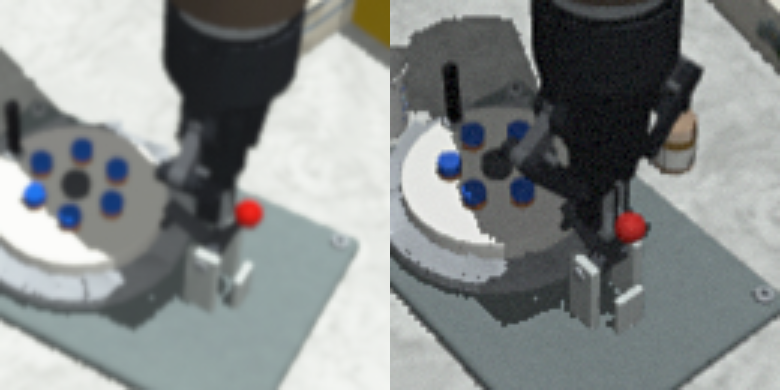

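The knob is tipping back, near (248,213) in the left crop, with the fingertips touching it and almost no force. I'll push it past the balance point.

>>> apply_moves([
  [[0.03,0,0,0,0,0,-1],[0.06,0,0,0,0,0,-1],[0.09,0,0,0,0,0,-1],[0.12,0,0,0,0,0,-1],[0.14,0,0,0,0,0,-1],[0.14,0,0,0,0,0,-1],[0.14,0,0,0,0,0,-1]],
])

```text
clock: 7.35
position: [547.6, -226.3, 153.8]
ee_rot: [0.82, -0.572, -0.0, 0.0]
contact_force: [-0.2, 1.2, 0.2]
gripper_width: -0.3
```

```bash
python3 -c "
from h import *
look('p4');rel((533,-183,160),-69.6)
for n,nr in [('scene',(312,245)),('side',(282,247))]:
    a=arm.get_image(n);b=redblob(a,np.array(nr));print(b)
    if b:
        q=[509,-119.5,.356,0,.0]
        print([(an,np.round(proj(a,model(q[:4]+[an])['pawl_knob']),1)) for an in (.5,.6,.7,.85)])"
```

```text
pos [ 547.6 -226.2  153.9] yaw -69.78 shift [-0.456 -0.012 -0.061] turn -0.006 F [ 0.9 -0.  -0.2] t 7.45 j [-0.12  0.48 -0.26 -0.   -0.83  0.47]
(array([321.25862069, 247.9137931 ]), np.int32(58))
[(0.5, array([317.1, 242. ])), (0.6, array([319. , 243.7])), (0.7, array([320.7, 245.5])), (0.85, array([322.9, 248.3]))]
(array([288.4375, 255.9625]), np.int32(80))
[(0.5, array([283.9, 248.2])), (0.6, array([285.5, 250.5])), (0.7, array([287. , 252.9])), (0.85, array([288.9, 256.6]))]
```

View pics/p4.png

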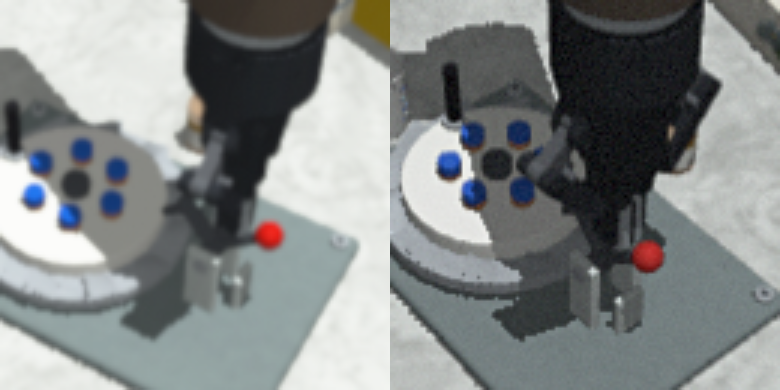

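The pawl is open at about 0.85: both views put the knob at the model's open position. I'll rise straight up, then turn and go to the peg.

>>> apply_moves([
  [[0,0,-0.3,0,0,0,-1],[0,0,-0.7,0,0,0,-1],[0,0,-0.7,0,0,0,-1],[0,0,-0.7,0,0,0,-1]],
])

```text
clock: 7.95
position: [547.9, -226.2, 225.1]
ee_rot: [0.82, -0.572, 0.001, -0.001]
contact_force: [-0.8, 0.7, -1.4]
gripper_width: 0.2
```

>>> apply_moves([
  [[-0.4,0,0,0,0,-0.8,-1],[-0.8,0,0,0,0,-0.8,-1],[-0.8,0,0,0,0,-0.8,-1],[-0.8,0,0,0,0,-0.8,-1],[-0.8,0,0,0,0,-0.8,-1]],
])

```text
clock: 8.45
position: [519.8, -151.2, 223.1]
ee_rot: [0.917, -0.399, -0.001, 0.0]
contact_force: [0.4, -0.6, 0.1]
gripper_width: 0.4
```

```bash
python3 -c "
from h import *
rel((463,-67,220),0)"
```

```text
pos [ 519.8 -151.2  223.1] yaw -46.98 shift [-1.003 -0.16   0.032] turn -1.64 F [ 0.4 -0.6  0.1] t 8.45 j [ 0.02  0.32 -0.31 -0.   -0.94  0.73]
```

>>> apply_moves([
  [[-0.5,-0.1,0,0,0,-0.82,-1],[-0.9,-0.2,0,0,0,-0.82,-1],[-0.9,-0.2,0,0,0,-0.82,-1],[-0.9,-0.2,0,0,0,-0.82,-1],[-0.9,-0.2,0,0,0,-0.82,-1]],
])

```text
clock: 8.95
position: [473.5, -72.4, 223.7]
ee_rot: [0.979, -0.205, -0.0, 0.0]
contact_force: [-0.6, -0.3, -0.1]
gripper_width: 0.2
```

>>> apply_moves([
  [[0,0,0,0,0,-0.82,-1],[0,0,0,0,0,-0.82,-1],[0,0,0,0,0,-0.82,-1],[0,0,0,0,0,-0.82,-1]],
])

```text
clock: 9.35
position: [473.5, -72.8, 223.6]
ee_rot: [1.0, -0.001, -0.0, 0.0]
contact_force: [-0.5, 1.3, 0.3]
gripper_width: 0.3
```

```bash
python3 -c "
from h import *
look('p5',(500,-110,90),w=80)
rel((463,-67,160),0)"
```

```text
pos [473.3 -72.5 223.6] yaw -0.17 shift [-0.103 -0.055  0.636] turn -0.006 F [-0.8 -0.4  0. ] t 9.45 j [ 0.19  0.22 -0.46 -0.   -0.9   1.38]
```

View pics/p5.png

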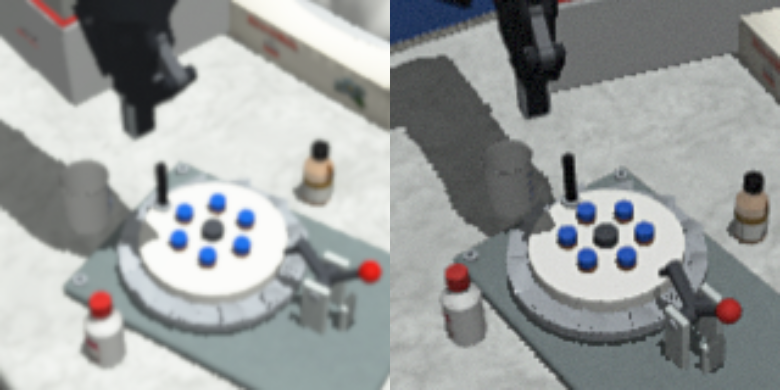

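The pawl stays open with the wheel unmoved, and the fingertips are left of the peg. I'll lower beside it.

>>> apply_moves([
  [[-0.1,-0.05,0,0,0,0,-1],[-0.1,-0.05,0.4,0,0,0,-1],[-0.1,-0.05,0.75,0,0,0,-1],[-0.1,-0.05,0.75,0,0,0,-1],[-0.1,-0.05,0.75,0,0,0,-1]],
])

```text
clock: 9.95
position: [463.0, -66.8, 149.3]
ee_rot: [1.0, 0.001, -0.0, 0.0]
contact_force: [0.4, -0.6, 0.0]
gripper_width: -0.1
```

```bash
python3 -c "
from h import *
look('p6',(500,-110,90),w=80)
rel((507,-67,148),0)"
```

```text
pos [464.1 -66.6 150.6] yaw 0.13 shift [0.429 0.005 0.028] turn 0.005 F [ 0.1 -0.4 -0.2] t 10.05 j [ 0.21  0.3  -0.57  0.   -0.69  1.37]
```

View pics/p6.png

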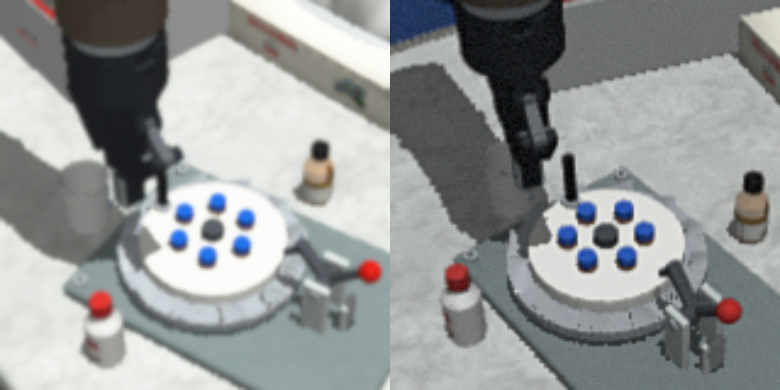

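>>> apply_moves([
  [[0.05,0,0,0,0,0,-1],[0.09,0,0,0,0,0,-1],[0.12,0,0,0,0,0,-1],[0.15,0,0,0,0,0,-1],[0.18,0,0,0,0,0,-1],[0.21,0,0,0,0,0,-1],[0.24,0,0,0,0,0,-1],[0.27,0,0,0,0,0,-1],[0.3,0,0,0,0,0,-1],[0.32,0,0,0,0,0,-1]],
])

```text
clock: 11.05
position: [495.2, -66.8, 148.7]
ee_rot: [1.0, 0.001, -0.0, 0.0]
contact_force: [-1.6, 1.2, -0.4]
gripper_width: 0.2
```

```bash
cat >> h.py <<'E'
def wheel():
    out=[]
    for n in ['scene','side']:
        p=arm.get_image(n); h=cv2.cvtColor(p['img'],cv2.COLOR_RGB2HSV)
        m=((h[...,0]>100)&(h[...,0]<130)&(h[...,1]>130)&(h[...,2]>30)).astype('uint8')
        nn,l,st,ce=cv2.connectedComponentsWithStats(m)
        C=np.array([507.9,-118.5] if n=='scene' else [510.3,-120.5])
        for i in range(1,nn):
            if st[i,4]<10: continue
            d=atz(p,ce[i],56)[:2]-C; r=np.hypot(*d)
            if 27<r<33: a=np.degrees(np.arctan2(d[1],d[0])); out.append(a%60)
    out=np.array(out); z=np.angle(np.exp(1j*np.radians(out*6)).mean())/6
    ph=np.degrees(z)%60; w=(ph-43.25+30)%60-30
    print('phases',np.round(out,1),'mean',round(ph,2),'dturn deg',round(w,2),'w~',round(.05+np.radians(w),3))
E
python3 -c "
from h import *
look('p7',(500,-110,90),w=80);wheel()
rel((507,-67,148),0)"
```

```text
phases [28.8 28.  29.1 28.3 28.2 28.  28.4 29.1 27.4 28.6 28.5 28.4] mean 28.4 dturn deg -14.85 w~ -0.209
pos [495.5 -66.9 149. ] yaw 0.13 shift [0.115 0.001 0.01 ] turn 0.005 F [ 0.5 -0.5 -0.9] t 11.25 j [ 0.19  0.35 -0.5   0.   -0.72  1.38]
```

View pics/p7.png

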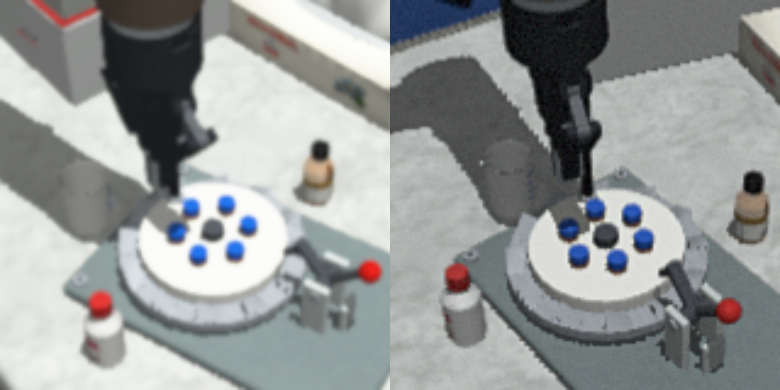

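The wheel has turned to about -0.21 and the pawl is still open. It needs roughly 12.5 mm more.

>>> apply_moves([
  [[0.03,0,0,0,0,0,-1],[0.06,0,0,0,0,0,-1],[0.08,0,0,0,0,0,-1],[0.1,0,0,0,0,0,-1],[0.115,0,0,0,0,0,-1],[0.125,0,0,0,0,0,-1],[0.125,0,0,0,0,0,-1],[0.125,0,0,0,0,0,-1]],
])

```text
clock: 12.05
position: [507.6, -66.8, 148.9]
ee_rot: [1.0, 0.001, 0.0, -0.0]
contact_force: [-1.3, -1.1, 0.4]
gripper_width: 0.1
```

```bash
python3 -c "
from h import *
look('p8',(500,-110,90),w=80);wheel()
rel((507,-67,148),0)"
```

```text
phases [15.6 15.2 14.  14.8 15.5 15.8 15.7 16.2 14.8 14.7 16.1 15.2] mean 15.3 dturn deg -27.95 w~ -0.438
pos [507.6 -66.7 148.9] yaw 0.13 shift [-0.006  0.003  0.009] turn 0.004 F [-1.6 -0.7  0. ] t 12.25 j [ 0.19  0.37 -0.47 -0.   -0.73  1.39]
```

View pics/p8.png

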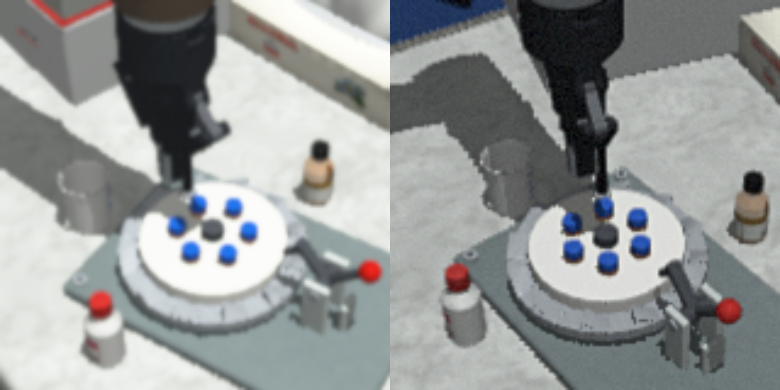

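>>> apply_moves([
  [[-0.1,0,0,0,0,0,-1],[-0.3,0,0,0,0,0,-1],[-0.3,0,0,0,0,0,-1],[-0.3,0,-0.4,0,0,0,-1],[-0.3,0,-0.8,0,0,0,-1],[-0.3,0,-0.8,0,0,0,-1]],
])

```text
clock: 12.85
position: [481.1, -66.5, 234.8]
ee_rot: [1.0, 0.002, 0.007, -0.0]
contact_force: [1.0, 0.3, 0.4]
gripper_width: -0.4
```

>>> apply_moves([
  [[0.3,0.4,0,0,0,0.8,-1],[0.6,0.8,0,0,0,0.8,-1],[0.6,0.8,0,0,0,0.8,-1],[0.6,0.8,0,0,0,0.8,-1]],
])

```text
clock: 13.25
position: [538.2, -147.6, 228.0]
ee_rot: [0.98, -0.198, -0.0, -0.0]
contact_force: [0.1, -0.5, 0.3]
gripper_width: -0.1
```

```bash
python3 -c "
from h import *
wheel()
rel((571,-286,220),-69.6)"
```

```text
phases [15.7 15.2 14.9 15.3 14.3 15.9 15.9 15.8 15.2 15.3 15.8 15. ] mean 15.37 dturn deg -27.88 w~ -0.437
pos [ 537.4 -146.5  228.5] yaw -22.67 shift [0.847 1.158 0.084] turn 1.638 F [-0.4 -0.3  0.6] t 13.35 j [ 0.02  0.34 -0.27 -0.   -0.97  1.15]
```

>>> apply_moves([
  [[0.4,0.5,0,0,0,0.82,-1],[0.8,1,0,0,0,0.82,-1],[0.8,1,0,0,0,0.82,-1],[0.8,1,0,0,0,0.82,-1],[0.8,1,0,0,0,0.82,-1]],
])

```text
clock: 13.85
position: [572.3, -269.4, 228.7]
ee_rot: [0.92, -0.392, -0.0, -0.0]
contact_force: [-0.8, 0.7, 0.2]
gripper_width: 0.1
```

>>> apply_moves([
  [[0.15,0.05,0,0,0,0.82,-1],[0.15,0.05,0,0,0,0.82,-1],[0.15,0.05,0,0,0,0.82,-1],[0.15,0.05,0,0,0,0.82,-1]],
])

```text
clock: 14.25
position: [579.3, -282.4, 229.3]
ee_rot: [0.821, -0.57, 0.0, -0.0]
contact_force: [-0.2, 0.2, 0.3]
gripper_width: -0.3
```

```bash
python3 -c "
from h import *
look('p9',(550,-230,90),w=80);wheel()
rel((571,-286,150),-69.6)"
```

```text
phases [15.6 15.2 15.8 16.5 15.2 15.8 15.8 16.2 15.2 15.8 15.8 15.2] mean 15.68 dturn deg -27.57 w~ -0.431
pos [ 579.4 -283.3  229.2] yaw -69.58 shift [-0.004  0.089  0.792] turn 0.001 F [-0.3 -0.4 -0.1] t 14.45 j [-0.2   0.47 -0.04 -0.   -1.05  0.56]
```

View pics/p9.png

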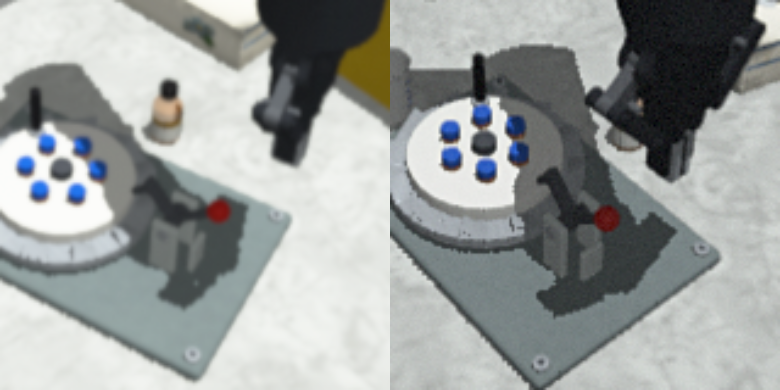

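The wheel is at about -0.435 and the pawl is open. I'll lower behind the knob, on the far side from the wheel.

>>> apply_moves([
  [[0.03,0.09,0,0,0,0,-1],[0.03,0.09,0.4,0,0,0,-1],[0.03,0.09,0.79,0,0,0,-1],[0.03,0.09,0.79,0,0,0,-1],[0.03,0.09,0.79,0,0,0,-1]],
])

```text
clock: 14.95
position: [572.0, -290.6, 150.2]
ee_rot: [0.821, -0.572, -0.0, 0.001]
contact_force: [0.6, -0.5, 0.8]
gripper_width: -0.2
```

```bash
python3 -c "
from h import *
look('p10',(550,-230,90),w=80)
rel((509+.348*128,-119.5-.937*128,150),-69.6)"
```

```text
pos [ 573.3 -290.8  152.4] yaw -69.73 shift [-0.55   0.007  0.022] turn -0.004 F [0.3 0.3 0.1] t 15.05 j [-0.22  0.55 -0.13  0.   -0.89  0.57]
```

View pics/p10.png

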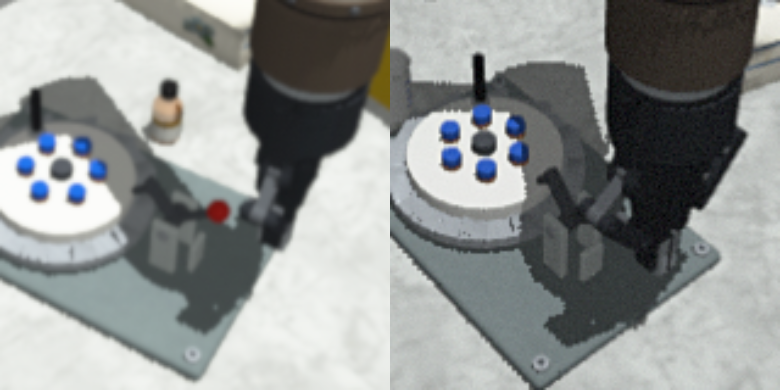

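>>> apply_moves([
  [[-0.08,0,0,0,0,0,-1],[-0.14,0,0,0,0,0,-1],[-0.18,0,0,0,0,0,-1],[-0.22,0,0,0,0,0,-1],[-0.25,0,0,0,0,0,-1],[-0.28,0,0,0,0,0,-1],[-0.31,0,0,0,0,0,-1],[-0.34,0,0,0,0,0,-1],[-0.37,0,0,0,0,0,-1],[-0.37,0,0,0,0,0,-1]],
])

```text
clock: 16.05
position: [559.0, -255.0, 149.8]
ee_rot: [0.82, -0.572, -0.0, 0.0]
contact_force: [1.2, -0.1, -0.1]
gripper_width: 0.0
```

```bash
python3 -c "
from h import *
look('p11',(550,-230,90),w=80)
rel((509+.348*128,-119.5-.937*128,150),-69.6)"
```

```text
pos [ 559.2 -255.3  149.8] yaw -69.77 shift [-0.168 -0.002 -0.002] turn -0.006 F [-0.6  0.1  0.3] t 16.15 j [-0.17  0.51 -0.21 -0.   -0.85  0.52]
```

View pics/p11.png

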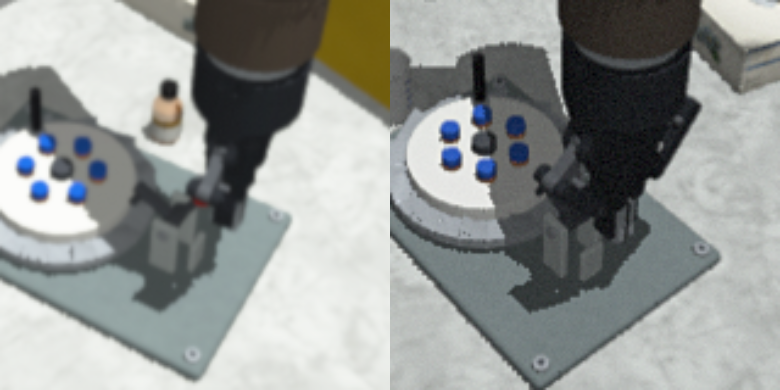

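>>> apply_moves([
  [[-0.03,0,0,0,0,0,-1],[-0.06,0,0,0,0,0,-1],[-0.09,0,0,0,0,0,-1],[-0.11,0,0,0,0,0,-1],[-0.11,0,0,0,0,0,-1],[-0.11,0,0,0,0,0,-1]],
])

```text
clock: 16.75
position: [555.5, -245.0, 150.0]
ee_rot: [0.82, -0.572, 0.0, 0.0]
contact_force: [-0.1, 0.3, 0.9]
gripper_width: -0.2
```

```bash
python3 -c "
from h import *
look('p12',(550,-230,90),w=80);wheel()
rel((509+.348*128,-119.5-.937*128,150),-69.6)"
```

```text
phases [16.  15.2 15.8 15.8 15.2 15.9 16.2 16.2 15.2 15.3 16.1 15.5] mean 15.71 dturn deg -27.54 w~ -0.431
pos [ 555.5 -245.2  149.9] yaw -69.78 shift [-0.06  -0.001 -0.001] turn -0.006 F [-0.2 -0.6  0.3] t 16.95 j [-0.15  0.5  -0.23  0.   -0.84  0.5 ]
```

View pics/p12.png

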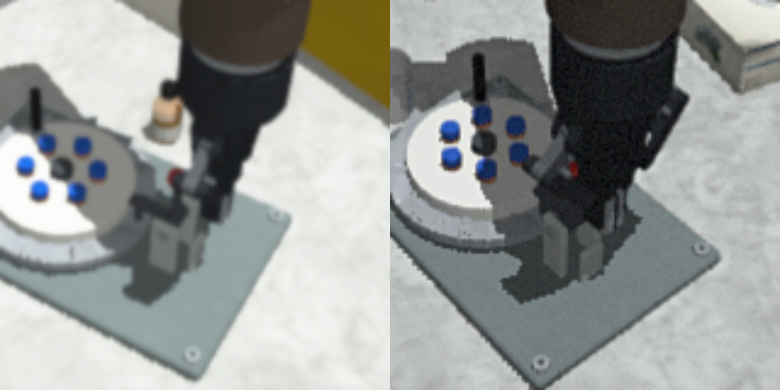

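The knob has swung up to about (175,177) in the left crop, so the pawl appears to have dropped. I'll retreat away from the wheel, rise, and check.

>>> apply_moves([
  [[0.15,0,0,0,0,0,-1],[0.45,0,0,0,0,0,-1],[0.6,0,0,0,0,0,-1],[0.6,0,0,0,0,0,-1],[0.6,0,-0.4,0,0,0,-1],[0.6,0,-0.8,0,0,0,-1],[0.6,0,-0.8,0,0,0,-1],[0.6,0,-0.8,0,0,0,-1]],
])

```text
clock: 17.75
position: [576.4, -301.3, 231.2]
ee_rot: [0.82, -0.572, 0.001, -0.001]
contact_force: [-0.2, 0.5, -0.5]
gripper_width: 0.2
```

```bash
python3 -c "
from h import *
look('p13',(520,-150,60),w=90);wheel()
rel((571,-286,150),-69.6)
q=[509,-119.5,.356,0]
for n,nr in [('scene',(305,235)),('side',(275,238))]:
    a=arm.get_image(n);b=redblob(a,np.array(nr));print(n,b,'start was 305.07,235.02 / 274.94,237.96')
    k=proj(a,model(q+[.06])['pawl_knob'])-proj(a,model(q+[0])['pawl_knob']);print('px per .06 rad',k)
    for l in ['stain_bottle','beaker','oil_bottle']:
        o=arm.outline_of(l,a); print(l,[np.round(k['box'],1) for k in o[:1]])
"
```

```text
phases [15.  16.4 15.8 16.4 15.2 15.8 15.7 16.6 15.2 15.3 15.8 15.2] mean 15.7 dturn deg -27.55 w~ -0.431
pos [ 575.5 -301.1  228.3] yaw -69.78 shift [-0.156 -0.011  0.783] turn -0.006 F [-0.5  0.4  0. ] t 17.95 j [-0.23  0.48 -0.03 -0.   -1.06  0.59]
scene (array([304.56603774, 235.33962264]), np.int32(53)) start was 305.07,235.02 / 274.94,237.96
px per .06 rad [1.3564386  0.60628639]
stain_bottle [array([213.8, 275.5,  15.8,  34.3])]
beaker [array([204.9, 219.3,  23.3,  30.4])]
oil_bottle [array([301.5, 211.6,  12.2,  25.3])]
side (array([274.91666667, 238.20833333]), np.int32(72)) start was 305.07,235.02 / 274.94,237.96
px per .06 rad [1.10611449 0.9419319 ]
stain_bottle [array([178.8, 254.7,  16.9,  36.4])]
beaker [array([198.3, 203.2,  21. ,  28.7])]
oil_bottle []
```

View pics/p13.png

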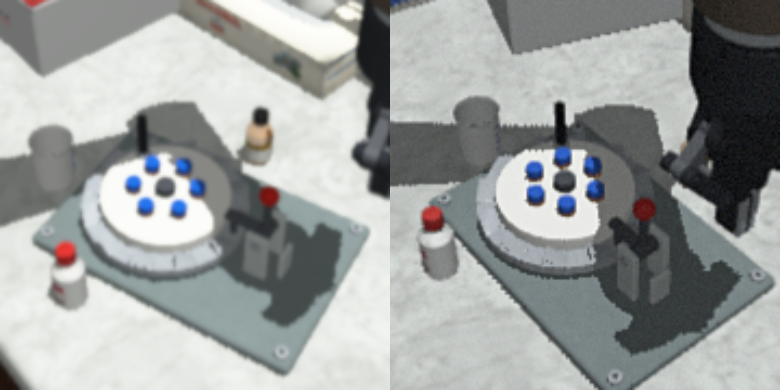

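```bash
python3 -c "
from h import *
print(arm.job_done())"
```

```text
the job is handed in; nothing more can be done
None
```

The carousel is back by one notch with the pawl down in it. I handed the job in at about 18 s; no verdict is reported. With closed fingertips I tipped the red knob open, pushed the black peg until the wheel was one notch back, then pushed the knob over from behind and withdrew.

- **Pawl:** after the push the knob's image lies within about 0.6 px of where it started in both views. The 0.06 rad limit would show as about 1.5 px, so I take the pawl as fully down.
- **Wheel:** the vial caps put it at about -0.43 rad, steady over the last four readings from lifting off the peg to hand-in. This assumes a start of about 0.05 rad from the cap and peg layout; a cruder reading of the peg gave 0.02 rad, which would make it about -0.46. Both lie within -0.57 to -0.34.
- **Forces:** the readings after each move and look stayed under about 2 N.
- **Bystanders:** the bottles and beaker look unmoved and upright in the last pictures. The network missed the amber bottle in the last side view, where the gripper hides most of it, but it shows standing in the scene view.
- **Arm:** it was held clear of everything at hand-in.

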